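# Feed a jade core down the drill's infeed chute to the escapement stop

### The arm

A 6-joint arm with a two-finger parallel gripper is mounted at the origin on the work surface. World frame = base frame: x ahead of the robot, y to its left, z up, the work surface at z = 0. Lengths are in m, angles in degrees, forces in N, time in s.
With the tool pointing down it reaches from about 0.375 to 0.9 m from the base axis. Payload 3.1 kg.
Tool frame: the origin (TCP) lies on the centre line of the jaws, within the pads' length; the fingertips stand 25 mm ahead of it and the grasp point (between the pads) lies 6 mm ahead of it; z points along the fingers, y is the line along which they close (so a half turn about z gives the same grasp; the last joint's range is limited). The gripper opens to 87 mm and grips with 3 to 60 N. Pads are 19 mm wide; open, the fingers measure 117 mm over their backs; the gripper's body (75 mm by 190 mm) begins 51 mm behind the grasp point.
Start: joints at [60.075, 30.224, 82.088, -0, 67.689, -10.227], TCP at [0.211, 0.588, 0.248] pointing down, gripper open.
Joint ranges: [-176.69, 176.69], [-43.24, 126.21], [12.49, 139.97], [-82, 262], [0, 151.66], [-163.58, 163.58]. Speed limits (degrees/s): [159.86, 159.86, 180, 180, 180, 180].

### API

Orientations are given as a 3x3 rotation matrix whose columns are the frame's x, y, z axes.
In Python, from rig import bot, cams, models gives the robot as it stands. The module is installed in compiled form; this text tells all that it offers.
- The arm moves only by the shell command python3 -m handwheel 'ROWS' [OPENING]. ROWS is JSON, a list of rows, each a list of 6 numbers: the shift along the world's x, y, z each as a share of 1 m, from -1 to 1, then the turn, a rotation vector about the world's x, y, z each as a share of 2 rad, from -1 to 1. In form: [[dx, dy, dz, wx, wy, wz], ...]. A call has exactly 8 rows; each row is the pose to reach, as a shift and turn from the pose commanded when the call began; what a row does not reach only later rows make up. A row lasts 1/12 s, in which the tool goes at most 41.7 mm and 7.16 degrees, less where a joint would pass 70% of its speed; a pose out of reach is approached as far as the arm can. A call with a number of a shift or a turn outside -1 to 1 is refused whole. A call with a gripper value outside its range is refused whole. OPENING is the opening, from -1 (shut) to 1 (fully open), so that 0 is half open, set as the call begins (- or left out, the last holds). The fingers move at their own pace and stop on an object; the grip force is fixed at half the most. Time passes only in rows, so rows that repeat a pose let the fingers close, or fill a call up. It gives the time, the measured TCP pose, the force, the opening and the grip force at its end, in the units of the state.
- bot.read_state(): the state, without advancing time (a new reading comes with each control period).
- cams.capture(name): name is "scene" or "top"; returns (picture, depth): 384x512x3 uint8, blue, green, red; 384x512 float32, m along the optical axis (not along the pixel's ray), 0 where there is no reading.
- cams.calibration(name): a dict with "mtx" (3x3 intrinsics, pixels), "dist_coeffs" ([k1, k2, p1, p2, k3] as OpenCV has them; the pictures are not rectified), "R" (3x3) and "t" (3): a world point X has camera coordinates R X + t. Camera axes: x right, y down, z forward; pixel columns grow to the right and rows downward; lengths in m; the calibration is good to about 2 mm. A picture is of the moment at which its call begins. calibration takes no time and is no camera call.
- bot.hand_in(): hands the job in; it is judged then, once.
Trained networks look in the newest picture that a camera, given by its name, has taken for a name from the list of things; names that differ only in an ending like _2 or _b are one class to them, and where a whole thing is asked for, a point or a joint stands for the part that bears it (a point fixed in the world has none). Each returns a list of dicts, best first, with "conf" (0 to 1); they miss things now and then, are a little off and sometimes report something else, mostly with a low value. They report only what shows in the picture. A call takes as long as a camera call. They do not tell look-alikes from the thing itself.
- models.spot_in(query, camera): "position" ([column, row] in pixels, amid what is visible of it).
- models.tip_of(query, camera): "position" ([column, row] in pixels: a listed point, or the origin of a listed thing).
The state is a dict: "time_s": time; "joint_positions": joint angles; "qvel": joint speeds; "tau": joint torques, N m; "position": TCP position; "tcp_rot": TCP orientation; "force": force on the tool from outside, world axes, zero at the start; "moment": the same for the moment, N m; "opening": opening from 0.0 (shut) to 1.0 (fully open); "grasp_force": force on a finger pad.
Only numpy, scipy, OpenCV 4.12 (cv2) and the standard library are available. Lean on these libraries where they do the work, as an engineer would, in place of code of your own. Each camera call takes 0.05 s, during which the arm holds its last target. There are 200 camera calls.

### The job

Load the next blank into the bench drill: take the solid round stone disc (the large core) from the pan, lay it flat in the open upper part of the drill's infeed chute, and push it down the chute, in under the escapement unit, until it rests against the lowered stop finger. It is stone, so do not drop it or ram it, and leave the other pieces in the pan where they lie.

Things in the scene. Friction and masses are not known exactly. Their poses are not given: they have to be found in the camera images.
- blank_center (a point): Centre of the blank: a solid disc of black jade, 50 mm in diameter and 22 mm thick, about 0.14 kg, lying flat in the pan among the other pieces (its centre 11 mm above the pan's floor). z is the disc's axis.
- pan: Shallow pale-green sheet-metal pan, fixed, 262 mm (its x) by 288 mm (its y), walls 3 mm thick and 18 mm high, floor 3 mm thick. Origin at the centre of its underside, on the bench. The four stones lie at about (+-58, +-65) mm in its frame, in any order.
- bangle: Bystander: flat jade ring, 74 mm outside, 57 mm inside, 11 mm thick; origin at the centre of its underside.
- plug: Bystander: small jade core, 28 mm in diameter, 30 mm tall, standing; origin at the centre of its underside.
- tile: Bystander: rectangular jade offcut, 58 x 36 x 14 mm; origin at the centre of its underside.
- chute: Sloped infeed chute of the drill: a fixed steel channel. Origin on its floor, mid-width, at the stop's uphill face; x runs downhill along the floor (13 deg below level), y level to the left looking downhill, z square to the floor. Floor from x = -230 mm (open upper end, 117 mm above the bench) to +45. Side walls 8 mm high; clear width 56 mm from x = -105 mm down, flaring to 100 mm at the upper end.
- mouth (a point): Point on the chute's floor, in mid-width, at x = -155 mm in the chute's frame: a good place to lay the blank, in the flared upper part, clear of the escapement. The blank stays where it is laid on the steel; it does not slide by itself.
- stop: Lowered front finger of the escapement, the stop: a rigid steel blade 36 mm wide, 8 mm thick, from 4 to 62 mm above the chute's floor. Same origin and axes as the chute; its flat uphill face is at x = 0. A blank resting against it has its centre at x = -25 mm, z = 11 mm in this frame.
- escapement: Block above the chute (same origin and axes): x -78 to +40 mm, y -22 to +48, 62 to 136 mm above the floor (fittings to 150), on an upright at y = 40 to 48. Rear finger raised at x = -59 to -51, tip 54 mm up: blank and fingertips pass below. An upright gripper behind the blank strikes the block before the blank is home: lean the tool 30 to 40 deg from vertical, its body uphill.
- feeder: The bench drill that carries the chute, fixed; origin on the bench, plumb below the stop's face; x is the downhill direction, level. Base 16 mm high, x -220 to 170 mm, y -75 to 165. Drill head 215 to 325 mm above the bench at x 45 to 155, y -55 to 165, its column below at y 90 to 155; spindle and nest at x = 100.
There are look-alikes about, which are no part of the job. Leave any pink or turquoise look-alike of the part that bears blank_center alone.

How it is judged:
By the outcome, as a careful person would: the job done as asked, in the order asked, and still so for the second after the job is handed in, with the robot touching nothing.
It also fails if it takes over 54 s, if anything falls off the work surface, if the arm or the gripper's body presses on something with over 40 N, if the wrist force passes 120 N, or if a joint passes its speed limit or range.

## Working session

There is one attempt and no reset: what is moved stays moved. The work goes in short steps, Python scripts to look and compute and a shell command to move; the robot and the scene stay as the last step left them, time stands still between calls to the robot, and variables do not carry over. Pictures are saved under pics/ and viewed, at most 10 in all, crops included, and the job is handed in when it is done.

```bash
mkdir -p pics; cat > h.py <<'E'
import numpy as np, cv2
from rig import bot,cams,models
def ray(c,px):
    K=cams.calibration(c); n=cv2.undistortPoints(np.array([[px]],float),np.array(K["mtx"]),np.array(K["dist_coeffs"]))[0,0]
    R=np.array(K["R"]);t=np.array(K["t"]).ravel()
    return -R.T@t, R.T@np.array([n[0],n[1],1.])
def atz(c,px,z):
    o,d=ray(c,px); return o+d*(z-o[2])/d[2]
def atd(c,px,D):
    o,d=ray(c,px); u,v=int(round(px[0])),int(round(px[1])); w=D[max(v-2,0):v+3,max(u-2,0):u+3]; w=w[w>0]
    return o+d*np.median(w) if len(w) else None
def proj(c,X):
    K=cams.calibration(c); return cv2.projectPoints(np.array(X,float).reshape(-1,3),cv2.Rodrigues(np.array(K["R"]))[0],np.array(K["t"],float),np.array(K["mtx"]),np.array(K["dist_coeffs"]))[0][:,0]
E
python3 - <<'E'
from h import *
np.set_printoptions(precision=4,suppress=True)
ims=[]
for c in("scene","top"):
    im,D=cams.capture(c); cv2.imwrite(f"pics/{c}0.png",im); np.save(f"{c}0.npy",D)
    for q in("blank_center","pan","bangle","plug","tile","chute","mouth","stop","escapement","feeder"):
        for f in(models.tip_of,models.spot_in):
            for r in f(q,c)[:3]:
                print(c,q,f.__name__[:3],round(r["conf"],2),np.round(r["position"],1),atd(c,r["position"],D))
print(bot.read_state())
E
```

```text
scene blank_center cal 0.82 [194.9 236.1] [ 0.7099 -0.1057  0.021 ]
scene blank_center cal 0.63 [161.  225.5] [ 0.7383 -0.1839  0.0218]
scene blank_center cal 0.17 [349.5 269.1] [0.5777 0.2036 0.0474]
scene blank_center cal 0.87 [200.1 171.2] [ 0.5734 -0.2169  0.0236]
scene blank_center cal 0.61 [192.8 236.9] [ 0.7142 -0.108   0.0209]
scene blank_center cal 0.56 [162.7 226. ] [ 0.7366 -0.1805  0.0208]
scene pan cal 0.62 [199.  147.4] [ 0.5079 -0.2859  0.0019]
scene pan cal 0.76 [195.5 145.3] [ 0.5083 -0.2983  0.0018]
scene bangle cal 0.59 [232.4 143.5] [ 0.4435 -0.2243  0.0025]
scene bangle cal 0.67 [230.7 151.3] [ 0.4665 -0.2106  0.0022]
scene bangle cal 0.41 [200.6 123.2] [ 0.4502 -0.3315  0.0162]
scene plug cal 0.43 [167.7 145. ] [ 0.5569 -0.352   0.0094]
scene plug cal 0.71 [166.9 140.4] [ 0.5558 -0.3508  0.0277]
scene tile cal 0.76 [202.  122.8] [ 0.4472 -0.3289  0.017 ]
scene tile cal 0.62 [203.5 122.4] [ 0.4427 -0.3277  0.0156]
scene chute cal 0.57 [351.3 270.3] [0.5759 0.2077 0.0438]
scene chute cal 0.56 [357.9 256. ] [0.5521 0.2035 0.0665]
scene chute cal 0.78 [341.8 227.9] 
[... 2216 characters left out ...]
 ] [ 0.5607 -0.2299  0.0252]
top feeder cal 0.56 [107.2 231.3] [0.5081 0.285  0.0403]
top feeder cal 0.4 [320.5 267. ] [ 0.4188 -0.2099  0.0057]
{'time_s': 2.1, 'joint_positions': array([ 60.0748,  30.2248,  82.087 ,  -0.0008,  67.6894, -10.2279]), 'qvel': array([ 0.0004,  0.0639,  0.0163,  0.0465,  0.1146, -0.0252]), 'tau': array([  0.0001, -44.0004, -17.6979,   0.0634,   0.0504,   0.    ]), 'position': array([0.2106, 0.5884, 0.2475]), 'tcp_rot': array([[-0.9415,  0.337 , -0.    ],
       [ 0.337 ,  0.9415, -0.    ],
       [-0.    , -0.    , -1.    ]]), 'force': array([0.0881, 0.3228, 0.5614]), 'moment': array([-0.0274, -0.0213, -0.0172]), 'grasp_force': 0.0, 'opening': 0.9987443070145544}
```

View pics/scene0.png

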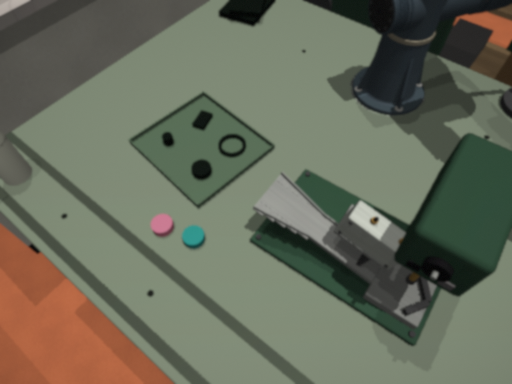

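View pics/top0.png

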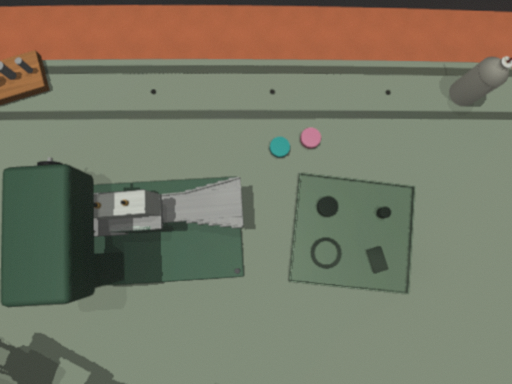

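The candidates for the blank in the top picture are the black disc in the pan (328,207), the turquoise disc (279,147), the pink disc (311,138), the bangle ring (326,253) and the plug (383,212). I choose the black disc at (328,207). Next I'll take a close crop of it and fit the chute.

```bash
python3 - <<'E'
from h import *
np.set_printoptions(precision=4,suppress=True)
im=cv2.imread("pics/top0.png"); D=np.load("top0.npy")
a=cv2.resize(im[165:300,285:420],(400,400),interpolation=2); b=cv2.resize(im[165:300,90:255],(400,328),interpolation=2)
o=np.zeros((400,800,3),np.uint8); o[:,:400]=a;o[:328,400:]=b; cv2.imwrite("pics/crop1.png",o)
K=cams.calibration("top");R=np.array(K["R"]);t=np.array(K["t"]).ravel();print("cam",-R.T@t,K["mtx"][0][0])
v,u=np.mgrid[0:384,0:512]; n=cv2.undistortPoints(np.stack([u,v],-1).reshape(-1,1,2).astype(float),np.array(K["mtx"]),np.array(K["dist_coeffs"]))[:,0]
P=((np.c_[n,np.ones(len(n))]*D.reshape(-1,1)-t)@R).reshape(384,512,3); np.save("P.npy",P)
# disc
for zlo,zhi in((.018,.032),):
    m=(P[...,2]>zlo)&(P[...,2]<zhi)&(np.hypot(P[...,0]-.558,P[...,1]+.23)<.04); print("disc depth",P[m].mean(0),np.ptp(P[m],axis=0),m.sum())
g=im.max(2); w=(slice(190,226),slice(310,346)); mm=(g[w]<45); 
nl,lab,st,ce=cv2.connectedComponentsWithStats(mm.astype(np.uint8))
for i in range(1,nl):
    if st[i,4]>50: print(st[i],ce[i]+[310,190],atz("top",ce[i]+[310,190],.025))
# pan floor
m=(np.abs(P[...,0]-.50)<.02)&(np.abs(P[...,1]+.29)<.02);print("panfloor",np.median(P[m],0))
m=(np.abs(P[...,0]-.6)<.02)&(np.abs(P[...,1]+.05)<.02);print("bench",np.median(P[m],0))
# chute floor
m=(P[...,1]>0)&(P[...,1]<.12)&(P[...,0]>.48)&(P[...,0]<.64)&(P[...,2]>.06)&(P[...,2]<.14)
Q=P[m]
from numpy.linalg import lstsq
for k in range(6):
    c=lstsq(np.c_[Q[:,:2],np.ones(len(Q))],Q[:,2],rcond=None)[0]; r=Q[:,2]-np.c_[Q[:,:2],np.ones(len(Q))]@c; Q=Q[np.abs(r)<max(.0025,1.5*r.std())]
print("plane",c,np.degrees(np.arctan(np.hypot(*c[:2]))),"heading",np.degrees(np.arctan2(-c[1],-c[0])),len(Q),r.std())
for y in np.arange(-.03,.14,.01):
    s=P[m][np.abs(P[m][:,1]-y)<.005]
    if len(s): print(round(y,3),s[:,0].min(),s[:,0].max(),(s[:,0].min()+s[:,0].max())/2,np.median(s[:,2]))
# base
m=(P[...,2]>.010)&(P[...,2]<.022)&(P[...,1]>-.05)&(P[...,1]<.3)&(P[...,0]>.35)&(P[...,0]<.68)
for y in np.arange(0.0,.2,.02):
    s=P[m][np.abs(P[m][:,1]-y)<.005]
    if len(s):print("base",round(y,2),s[:,0].min(),s[:,0].max())
for x in np.arange(.36,.66,.02):
    s=P[m][np.abs(P[m][:,0]-x)<.005]
    if len(s):print("baseend x",round(x,2),s[:,1].min())
E
```

```text
cam [ 0.4726 -0.0238  0.9153] 378.4468559077741
disc depth [ 0.5642 -0.2289  0.0249] [0.0458 0.049  0.0096] 344
panfloor [ 0.4991 -0.2899  0.003 ]
bench [ 0.6015 -0.0487  0.0001]
plane [ 0.0109 -0.2279  0.1054] 12.853181361664314 heading 92.72965695569945 1718 0.0011793360642625142
0.0 0.5160547959147022 0.6169132177016099 0.566484006808156 0.11120171319934256
0.01 0.5159675139928633 0.613692235273228 0.5648298746330457 0.1092590533754338
0.02 0.5162043723085945 0.6134440606124231 0.5648242164605088 0.10685369596309065
0.03 0.5188426814283156 0.611373595949267 0.5651081386887913 0.10508097278588724
0.04 0.5188426886049351 0.6076576181262776 0.5632501533656064 0.10278934706624865
0.05 0.5191255491724847 0.6063012011319303 0.5627133751522075 0.10050114342798622
0.06 0.5215590412812948 0.6023602520678517 0.5619596466745733 0.09811631524198397
0.07 0.5216263698974777 0.600552728864767 0.5610895493811223 0.09545450815361202
0.08 0.5261673280959033 0.6004229859450017 0.5632951570204525 0.09358595316704085
0.09 0.524465774851578 0.5969127297520049 0.5606892523017915 0.0909512835150835
0.1 0
[... 415 characters left out ...]
374152313333372
base 0.08 0.39605581906471565 0.6352016355663164
base 0.1 0.39633841041788115 0.6354583533497536
base 0.12 0.3943007664081911 0.6332119770452292
base 0.14 0.3923361289066623 0.6330074192079966
base 0.16 0.39250112270257875 0.6307913854213368
base 0.18 0.39030517136497367 0.6309576797569167
baseend x 0.38 0.27410167587550927
baseend x 0.4 -0.024749822287544705
baseend x 0.42 -0.024944421393255416
baseend x 0.44 -0.02276528387606999
baseend x 0.46 -0.022947029833369832
baseend x 0.48 -0.02075072824914447
baseend x 0.5 -0.020935181729871855
baseend x 0.52 -0.018663222492156618
baseend x 0.6 0.11444528924665129
baseend x 0.62 0.03793419600422418
baseend x 0.64 -0.0123644905616671
```

View pics/crop1.png

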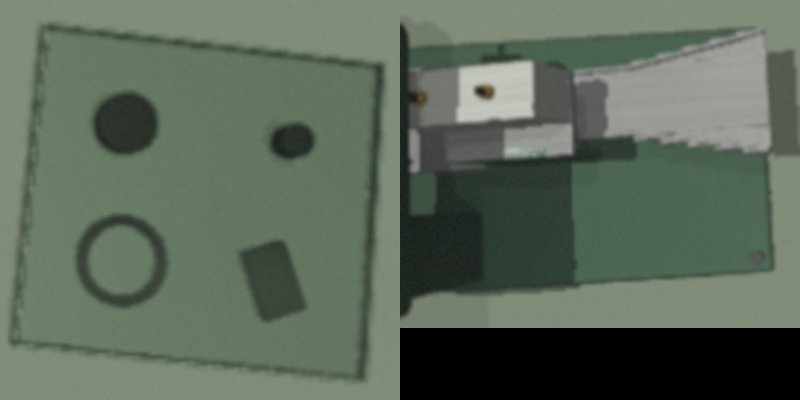

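The crop confirms the choice: it shows a solid black disc with no hole, at top pixel (327.5, 206.5). The bangle, plug and tile are clearly different shapes. The base edges, plane and centreline agree on the chute: heading 92.8°, origin about (0.5545, 0.2005, 0.0653), mouth about (0.562, 0.050, 0.100). The straight path crosses the drill head, so I'll raise the arm first while I refine the disc's position.

```bash
python3 - <<'E'
from h import *
from scipy.optimize import minimize
a=np.linspace(0,2*np.pi,60)
def cyl(x,y): return np.vstack([np.c_[x+.025*np.cos(a),y+.025*np.sin(a),0*a+z] for z in(.003,.025)])
M={}
for c,(u,v) in dict(top=(328,207),scene=(201,170)).items():
    g=cv2.cvtColor(cv2.imread(f"pics/{c}0.png"),6); w=g[v-22:v+22,u-22:u+22]
    th,m=cv2.threshold(w,0,255,cv2.THRESH_BINARY_INV+cv2.THRESH_OTSU)
    nl,lab,st,ce=cv2.connectedComponentsWithStats(m); k=lab[22,22]; M[c]=(lab==k)&(k>0); print(c,th,st[k],ce[k]+[u-22,v-22]); M[c]=(M[c],u-22,v-22)
def sil(c,x,y,s=8):
    m,u,v=M[c]; q=cv2.convexHull(((proj(c,cyl(x,y))-[u,v]+.5)*s).astype(np.int32)); o=np.zeros((44*s,44*s),np.float32); cv2.fillPoly(o,[q],1); return cv2.resize(o,(44,44),interpolation=cv2.INTER_AREA)
for cs in(["top"],["scene"],["top","scene"]):
    f=lambda p:sum(np.abs(sil(c,*p)-M[c][0]).sum() for c in cs)
    r=minimize(f,[.56,-.229],method="Nelder-Mead",options=dict(initial_simplex=[[.56,-.229],[.57,-.229],[.56,-.219]])); print(cs,r.x.round(4),r.fun)
E
python3 -m handwheel '[[0,0,0.03,0,0,0],[0,0,0.07,0,0,0],[0,0,0.11,0,0,0],[0,0,0.15,0,0,0],[0,0,0.19,0,0,0],[0.02,-0.03,0.2,0,0,-0.06],[0.04,-0.065,0.2,0,0,-0.12],[0.05,-0.1,0.2,0,0,-0.18]]' -
```

```text
top 81.0 [ 10  11  22  21 368] [326.91304348 206.11141304]
scene 63.0 [ 13  12  20  20 332] [201.26204819 169.46084337]
['top'] [ 0.5639 -0.2281] 20.625
['scene'] [ 0.5633 -0.2244] 31.3125
['top', 'scene'] [ 0.5635 -0.2271] 79.875
time_s: 2.77
position: [0.2623, 0.488, 0.4489]
tcp_rot: [[-0.759, 0.651, 0.004], [0.651, 0.759, 0.002], [-0.001, 0.004, -1.0]]
force: [0.3, -0.7, 0.3]
opening: 1.003
grasp_force: 0.0
```

```bash
python3 -m handwheel '[[0.016,-0.037,0,0,0,-0.05],[0.032,-0.074,0,0,0,-0.1],[0.048,-0.111,0,0,0,-0.15],[0.064,-0.148,0,0,0,-0.2],[0.08,-0.185,0,0,0,-0.25],[0.096,-0.222,0,0,0,-0.3],[0.112,-0.259,0,0,0,-0.35],[0.128,-0.296,0,0,0,-0.409]]' -
python3 -m handwheel '[[0.016,-0.037,0,0,0,0],[0.032,-0.074,0,0,0,0],[0.048,-0.111,0,0,0,0],[0.064,-0.148,0,0,0,0],[0.08,-0.185,0,0,0,0],[0.096,-0.222,0,0,0,0],[0.112,-0.259,0,0,0,0],[0.128,-0.296,-0.04,0,0,0]]' -
python3 -m handwheel '[[0.016,-0.034,0,0,0,0],[0.032,-0.068,-0.02,0,0,0],[0.047,-0.102,-0.05,0,0,0],[0.047,-0.124,-0.08,0,0,0],[0.047,-0.124,-0.12,0,0,0],[0.047,-0.124,-0.16,0,0,0],[0.047,-0.124,-0.2,0,0,0],[0.047,-0.124,-0.24,0,0,0]]' -
```

```text
time_s: 3.43
position: [0.3887, 0.1906, 0.4479]
tcp_rot: [[-0.044, 0.999, 0.001], [0.999, 0.044, 0.0], [0.0, 0.001, -1.0]]
force: [0.7, -0.1, 1.0]
opening: 0.999
grasp_force: 0.0
time_s: 4.1
position: [0.5163, -0.0982, 0.4233]
tcp_rot: [[-0.047, 0.999, 0.013], [0.999, 0.047, -0.006], [-0.007, 0.013, -1.0]]
force: [0.8, -0.3, 0.3]
opening: 1.004
grasp_force: 0.0
time_s: 4.77
position: [0.5592, -0.2181, 0.1766]
tcp_rot: [[-0.048, 0.999, 0.001], [0.999, 0.048, -0.0], [-0.0, 0.001, -1.0]]
force: [-0.1, -0.3, -0.4]
opening: 1.002
grasp_force: 0.0
```

```bash
python3 -m handwheel '[[0,0,-0.02,0,0,0],[0,0,-0.04,0,0,0],[0,0,-0.06,0,0,0],[0,0,-0.08,0,0,0],[0,0,-0.085,0,0,0],[0,0,-0.085,0,0,0],[0,0,-0.085,0,0,0],[0,0,-0.085,0,0,0]]' -
python3 - <<'E'
from h import *
a,_=cams.capture("top");b,_=cams.capture("scene")
s=bot.read_state();print(s["position"],s["force"])
p=proj("top",[.56,-.23,.03])[0].astype(int);q=proj("scene",[.56,-.23,.03])[0].astype(int)
f=lambda i,c:cv2.resize(i[max(c[1]-60,0):c[1]+60,c[0]-60:c[0]+60],(400,400),interpolation=2)
cv2.imwrite("pics/c2.png",np.hstack([f(a,p),f(b,q)]))
E
```

```text
time_s: 5.43
position: [0.5603, -0.2183, 0.0945]
tcp_rot: [[-0.049, 0.999, 0.002], [0.999, 0.049, -0.001], [-0.002, 0.002, -1.0]]
force: [0.6, -0.2, 0.8]
opening: 1.001
grasp_force: 0.0
[ 0.56022045 -0.21822462  0.0946912 ] [ 0.50649895 -0.11394038 -0.11540351]
```

View pics/c2.png

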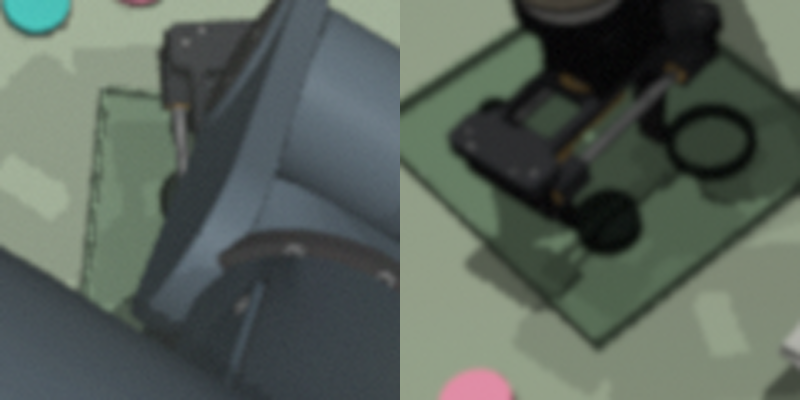

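The scene view shows the open jaws above the pan, with the disc just below and ahead of the near finger (about crop (608,220)), which fits the TCP still being 9 mm short in y. I'll correct that, descend and close.

```bash
python3 -m handwheel '[[0.0035,-0.009,0,0,0,0],[0.0035,-0.009,-0.01,0,0,0],[0.0035,-0.009,-0.02,0,0,0],[0.0035,-0.009,-0.03,0,0,0],[0.0035,-0.009,-0.04,0,0,0],[0.0035,-0.009,-0.048,0,0,0],[0.0035,-0.009,-0.0555,0,0,0],[0.0035,-0.009,-0.0555,0,0,0]]' -
python3 -m handwheel '[[0,0,0,0,0,0],[0,0,0,0,0,0],[0,0,0,0,0,0],[0,0,0,0,0,0],[0,0,0,0,0,0],[0,0,0,0,0,0],[0,0,0,0,0,0],[0,0,0,0,0,0]]' -0.2
```

```text
time_s: 6.2
position: [0.5617, -0.2259, 0.0354]
tcp_rot: [[-0.049, 0.999, -0.003], [0.999, 0.049, 0.002], [0.002, -0.003, -1.0]]
force: [-0.1, -0.1, 0.3]
opening: 0.998
grasp_force: 0.0
time_s: 6.87
position: [0.5631, -0.2268, 0.038]
tcp_rot: [[-0.049, 0.999, 0.001], [0.999, 0.049, -0.0], [-0.0, 0.001, -1.0]]
force: [1.3, 0.5, 1.1]
opening: 0.565
grasp_force: 30.0
```

Grasped: the opening is 49 mm, which matches the 50 mm disc. Next I lift it, carry it and tilt it to the chute.

```bash
python3 -m handwheel '[[0,0,0.008,0,0,0],[0,0,0.025,0,0,0],[0,0,0.05,0,0,0],[0,0,0.08,0,0,0],[0,0,0.11,0,0,0],[0,0,0.14,0,0,0],[0,0.01,0.17,0,0,0],[0,0.03,0.19,0,0,0]]' -
python3 -m handwheel '[[0,0.025,0.01,0,0,0],[0,0.055,0.01,0,0,0],[0,0.085,0.01,0,0,0],[0,0.115,0.01,-0.02,-0.001,0],[0,0.145,0.01,-0.04,-0.002,0],[0,0.175,0.01,-0.06,-0.003,0],[0,0.205,0.01,-0.08,-0.004,0],[0,0.23,0.01,-0.1133,-0.0056,0]]' -
python3 -m handwheel '[[0,0.015,0,0,0,0],[0,0.025,-0.01,0,0,0],[0,0.025,-0.02,0,0,0],[0,0.025,-0.03,0,0,0],[0,0.025,-0.04,0,0,0],[0,0.025,-0.04,0,0,0],[0,0.025,-0.04,0,0,0],[0,0.025,-0.04,0,0,0]]' -
```

```text
time_s: 7.53
position: [0.5638, -0.1989, 0.2312]
tcp_rot: [[-0.047, 0.999, 0.004], [0.999, 0.047, -0.004], [-0.004, 0.004, -1.0]]
force: [0.6, -0.6, -0.5]
opening: 0.568
grasp_force: 30.0
time_s: 8.2
position: [0.5622, 0.0345, 0.2383]
tcp_rot: [[-0.047, 0.999, 0.012], [0.973, 0.048, -0.227], [-0.227, 0.001, -0.974]]
force: [0.2, 0.1, -2.0]
opening: 0.562
grasp_force: 30.0
time_s: 8.87
position: [0.5631, 0.0571, 0.1975]
tcp_rot: [[-0.046, 0.999, 0.01], [0.973, 0.047, -0.225], [-0.225, -0.0, -0.974]]
force: [-0.1, 0.5, -1.8]
opening: 0.562
grasp_force: 30.0
```

```bash
python3 -m handwheel '[[0,0,-0.01,0,0,0],[-0.001,0,-0.02,0,0,0],[-0.0015,0,-0.03,0,0,0],[-0.0015,0.0005,-0.038,0,0,0],[-0.0015,0.0005,-0.045,0,0,0],[-0.0015,0.0005,-0.05,0,0,0],[-0.0015,0.0005,-0.05,0,0,0],[-0.0015,0.0005,-0.05,0,0,0]]' -
python3 - <<'E'
from h import *
a,_=cams.capture("top");b,_=cams.capture("scene")
q=proj("scene",[.56,.06,.12])[0].astype(int);p=proj("top",[.56,.06,.12])[0].astype(int)
f=lambda i,c:cv2.resize(i[max(c[1]-60,0):c[1]+60,c[0]-60:c[0]+60],(400,400),interpolation=2)
cv2.imwrite("pics/c3.png",np.hstack([f(a,p),f(b,q)]))
E
```

```text
time_s: 9.53
position: [0.5613, 0.0588, 0.1473]
tcp_rot: [[-0.048, 0.999, 0.011], [0.973, 0.049, -0.225], [-0.225, -0.001, -0.974]]
force: [0.1, 0.6, -1.2]
opening: 0.566
grasp_force: 30.0
```

View pics/c3.png

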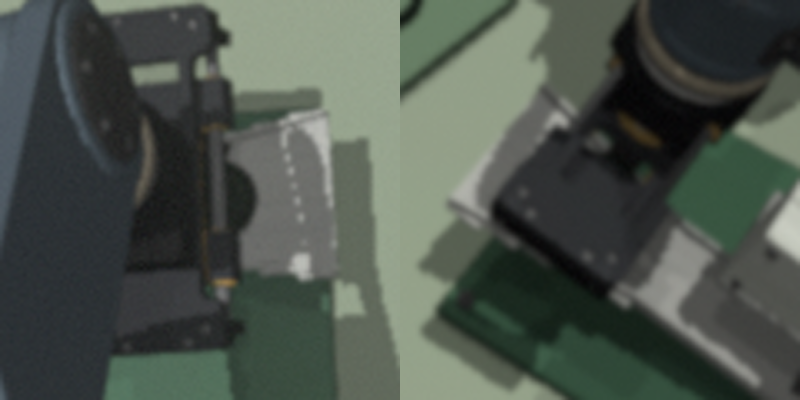

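The top view shows the disc's rear edge at crop (240,205), midway between the chute walls, and the escapement is clear. I'll lower it slowly.

```bash
python3 -m handwheel '[[0,0,-0.003,0,0,0],[0,-0.001,-0.006,0,0,0],[0,-0.0015,-0.008,0,0,0],[0,-0.002,-0.009,0,0,0],[0,-0.002,-0.0095,0,0,0],[0,-0.002,-0.01,0,0,0],[0,-0.002,-0.0105,0,0,0],[0,-0.002,-0.0105,0,0,0]]' -
python3 -m handwheel '[[0,0,-0.0005,0,0,0],[0,0,-0.0005,0,0,0],[0,0,-0.001,0,0,0],[0,0,-0.001,0,0,0],[0,0,-0.0015,0,0,0],[0,0,-0.0015,0,0,0],[0,0,-0.0015,0,0,0],[0,0,-0.0015,0,0,0]]' -
```

```text
time_s: 10.3
position: [0.5614, 0.0568, 0.1372]
tcp_rot: [[-0.048, 0.999, 0.011], [0.973, 0.049, -0.225], [-0.225, 0.0, -0.974]]
force: [0.2, -0.7, -1.3]
opening: 0.564
grasp_force: 30.0
time_s: 10.97
position: [0.5614, 0.0568, 0.1357]
tcp_rot: [[-0.048, 0.999, 0.011], [0.973, 0.049, -0.225], [-0.225, 0.0, -0.974]]
force: [1.2, 0.3, -1.4]
opening: 0.561
grasp_force: 30.0
```

```bash
python3 -m handwheel '[[0,0,-0.0003,0,0,0],[0,0,-0.0005,0,0,0],[0,0,-0.0007,0,0,0],[0,0,-0.001,0,0,0],[0,0,-0.001,0,0,0],[0,0,-0.001,0,0,0],[0,0,-0.001,0,0,0],[0,0,-0.001,0,0,0]]' -
python3 -m handwheel '[[0,0,-0.0003,0,0,0],[0,0,-0.0005,0,0,0],[0,0,-0.0007,0,0,0],[0,0,-0.001,0,0,0],[0,0,-0.001,0,0,0],[0,0,-0.001,0,0,0],[0,0,-0.001,0,0,0],[0,0,-0.001,0,0,0]]' -
```

```text
time_s: 11.63
position: [0.5614, 0.0568, 0.135]
tcp_rot: [[-0.048, 0.999, 0.011], [0.973, 0.049, -0.225], [-0.225, 0.0, -0.974]]
force: [-1.4, 0.6, 2.0]
opening: 0.568
grasp_force: 30.0
time_s: 12.3
position: [0.5614, 0.0568, 0.1349]
tcp_rot: [[-0.048, 0.999, 0.012], [0.973, 0.049, -0.225], [-0.226, 0.001, -0.974]]
force: [-2.7, 1.9, 8.8]
opening: 0.566
grasp_force: 30.0
```

Contact with the floor at 9 N. I'll ease off 1 mm, release and withdraw along the chute's normal.

```bash
python3 -m handwheel '[[0,0,0.0012,0,0,0],[0,0,0.0012,0,0,0],[0,0,0.0012,0,0,0],[0,0,0.0012,0,0,0],[0,0,0.0012,0,0,0],[0,0,0.0012,0,0,0],[0,0,0.0012,0,0,0],[0,0,0.0012,0,0,0]]' 0.38
python3 -m handwheel '[[0,0,0.003,0,0,0],[0,0.002,0.01,0,0,0],[0,0.004,0.02,0,0,0],[0,0.004,0.035,0,0,0],[0,0.004,0.055,0,0,0],[0,0,0.08,0.01,0,0],[0,-0.02,0.11,0.05,0.002,0],[0,-0.04,0.13,0.09,0.004,0]]' -
python3 -m handwheel '[[0,-0.03,0,0.04,0.002,0],[0,-0.06,0,0.1,0.005,0],[0,-0.09,0,0.16,0.008,0],[0,-0.11,0,0.22,0.011,0],[0,-0.11,0,0.28,0.014,0],[0,-0.11,0,0.34,0.017,0],[0,-0.11,0,0.372,0.018,0],[0,-0.11,0,0.372,0.018,0]]' -1
python3 - <<'E'
from h import *
np.set_printoptions(precision=4,suppress=True)
print(bot.read_state())
for c in("top","scene"):
    im,D=cams.capture(c); cv2.imwrite(f"pics/{c}4.png",im)
    for r in models.tip_of("blank_center",c): print(c,r["conf"],r["position"],atd(c,r["position"],D))
    p=proj(c,[.56,.08,.12])[0].astype(int); j=cv2.resize(im[p[1]-60:p[1]+60,p[0]-60:p[0]+60],(400,400),interpolation=2)
    o=j if c=="top" else np.hstack([o,j])
cv2.imwrite("pics/c4.png",o)
E
```

```text
time_s: 12.97
position: [0.5613, 0.0568, 0.1348]
tcp_rot: [[-0.048, 0.999, 0.011], [0.973, 0.049, -0.225], [-0.225, -0.0, -0.974]]
force: [0.1, -0.4, -0.5]
opening: 0.687
grasp_force: 0.0
time_s: 13.63
position: [0.5624, 0.0185, 0.2688]
tcp_rot: [[-0.054, 0.998, 0.009], [0.998, 0.055, -0.043], [-0.044, 0.007, -0.999]]
force: [0.4, -0.9, -1.0]
opening: 0.692
grasp_force: 0.0
time_s: 14.3
position: [0.5613, -0.0958, 0.2638]
tcp_rot: [[-0.034, 0.999, -0.029], [0.764, 0.045, 0.643], [0.644, -0.0, -0.765]]
force: [-0.4, 0.7, -0.1]
opening: 0.167
grasp_force: 0.0
{'time_s': 14.3, 'joint_positions': array([-35.9869,  34.0541,  83.6324,  30.2385,  90.0124, -46.1564]), 'qvel': array([ 3.0434, -2.5486,  1.0393, -1.9148, -2.2482,  1.922 ]), 'tau': array([ -0.6478, -44.2902, -15.2744,   1.8873,   1.9696,  -0.119 ]), 'position': array([ 0.5613, -0.0958,  0.2638]), 'tcp_rot': array([[-0.034 ,  0.999 , -0.029 ],
       [ 0.7642,  0.0447,  0.6435],
       [ 0.6441, -0.0003, -0.7649]]), 'force': array([-0.4322,  0.7369, -0.056 ]), 'moment': array([-0.4317,  0.0422,  0.0139]), 'grasp_force': 0.0, 'opening': 0.16683045783919379}
top 0.89 [275.3, 148.1] [ 0.7059 -0.1058  0.0219]
top 0.86 [208.4, 205.2] [0.5572 0.0466 0.1235]
scene 0.68 [297.0, 211.0] [0.57   0.0615 0.1199]
scene 0.67 [164.9, 222.6] [ 0.7276 -0.1823  0.0219]
scene 0.6 [192.7, 236.8] [ 0.7142 -0.1084  0.0209]
```

View pics/c4.png

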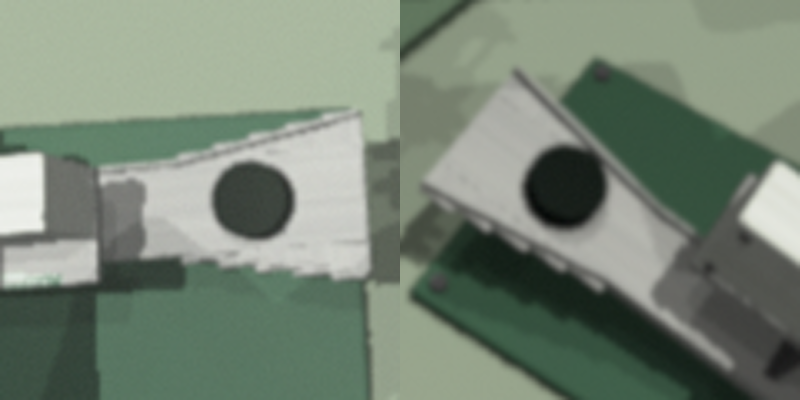

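The top view shows the disc flat near mid-chute at crop (253,200), and the scene view has it at (565,187), clear of the escapement. The tool now leans 40°, body uphill. I'll bring the closed tips down behind the disc.

```bash
python3 -m handwheel '[[0.001,0.02,-0.02,0,0,0],[0.002,0.045,-0.045,0,0,0],[0.003,0.07,-0.07,0,0,0],[0.003,0.085,-0.09,0,0,0],[0.003,0.09,-0.1,0,0,0],[0.003,0.09,-0.108,0,0,0],[0.003,0.09,-0.11,0,0,0],[0.003,0.09,-0.11,0,0,0]]' -1
python3 -m handwheel '[[0,0,-0.003,0,0,0],[0,0,-0.006,0,0,0],[0,0,-0.009,0,0,0],[0,0,-0.012,0,0,0],[0,0,-0.014,0,0,0],[0,0,-0.014,0,0,0],[0,0,-0.014,0,0,0],[0,0,-0.014,0,0,0]]' -
python3 - <<'E'
from h import *
np.set_printoptions(precision=4,suppress=True)
s=bot.read_state();p,R=s["position"],s["tcp_rot"];T=p+.025*R[:,2]
d=np.array([-.049,.9988,0]);z=np.array([0,0,1]);c,k=np.cos(np.radians(13)),np.sin(np.radians(13))
C=np.c_[c*d-k*z,[-.9988,-.049,0],c*z+k*d]
print(p,"tip chute mm",1e3*C.T@(T-[.5545,.2005,.0653]),C.T@R)
E
```

```text
time_s: 15.17
position: [0.5651, -0.004, 0.1553]
tcp_rot: [[-0.039, 0.999, -0.029], [0.766, 0.048, 0.641], [0.642, 0.003, -0.767]]
force: [-0.6, -0.7, -0.1]
opening: 0.005
grasp_force: 0.0
time_s: 15.83
position: [0.5644, -0.0032, 0.1409]
tcp_rot: [[-0.038, 0.999, -0.03], [0.765, 0.048, 0.642], [0.643, 0.001, -0.766]]
force: [1.3, -0.1, -0.2]
opening: 0.004
grasp_force: 0.0
[ 0.5644 -0.0032  0.1409] tip chute mm [-195.7864    0.0639   12.7629] [[ 0.6017 -0.0011  0.7987]
 [ 0.     -1.     -0.0014]
 [ 0.7987  0.0008 -0.6017]]
```

```bash
python3 -m handwheel '[[0,0,-0.0015,0,0,0],[0,0,-0.003,0,0,0],[0,0.002,-0.0034,0,0,0],[-0.0002,0.005,-0.0041,0,0,0],[-0.0004,0.008,-0.0048,0,0,0],[-0.0006,0.011,-0.0055,0,0,0],[-0.0007,0.014,-0.0062,0,0,0],[-0.0008,0.017,-0.0069,0,0,0]]' -
python3 -m handwheel '[[-0.0001,0.003,-0.0007,0,0,0],[-0.0003,0.006,-0.0014,0,0,0],[-0.0004,0.009,-0.0021,0,0,0],[-0.0006,0.012,-0.0028,0,0,0],[-0.0007,0.015,-0.0035,0,0,0],[-0.0009,0.018,-0.0042,0,0,0],[-0.001,0.021,-0.0048,0,0,0],[-0.0012,0.024,-0.0055,0,0,0]]' -
python3 -m handwheel '[[-0.0001,0.003,-0.0007,0,0,0],[-0.0003,0.006,-0.0014,0,0,0],[-0.0004,0.009,-0.0021,0,0,0],[-0.0006,0.012,-0.0028,0,0,0],[-0.0007,0.015,-0.0035,0,0,0],[-0.0009,0.018,-0.0042,0,0,0],[-0.001,0.021,-0.0048,0,0,0],[-0.0012,0.024,-0.0055,0,0,0]]' -
cat > look.py <<'E'
from h import *
np.set_printoptions(precision=4,suppress=True)
s=bot.read_state();p,R=s["position"],s["tcp_rot"];T=p+.025*R[:,2]
d=np.array([-.049,.9988,0]);z=np.array([0,0,1]);c,k=np.cos(np.radians(13)),np.sin(np.radians(13))
C=np.c_[c*d-k*z,[-.9988,-.049,0],c*z+k*d]
print(p,"tip chute mm",1e3*C.T@(T-[.5545,.2005,.0653]),"force chute",C.T@s["force"])
for i,cn in enumerate(("top","scene")):
    im,D=cams.capture(cn)
    q=proj(cn,[.56,.1,.11])[0].astype(int); j=cv2.resize(im[q[1]-60:q[1]+60,q[0]-60:q[0]+60],(400,400),interpolation=2)
    o=j if i==0 else np.hstack([o,j])
import sys; cv2.imwrite(f"pics/{sys.argv[1]}.png",o)
E
python3 look.py c5
```

```text
time_s: 16.5
position: [0.5636, 0.0141, 0.1339]
tcp_rot: [[-0.038, 0.999, -0.03], [0.765, 0.048, 0.642], [0.643, 0.001, -0.766]]
force: [-0.2, -0.9, -0.2]
opening: 0.008
grasp_force: 0.3
time_s: 17.17
position: [0.5624, 0.0381, 0.1284]
tcp_rot: [[-0.038, 0.999, -0.03], [0.765, 0.048, 0.642], [0.643, 0.001, -0.766]]
force: [0.8, -0.7, 0.5]
opening: 0.004
grasp_force: 0.3
time_s: 17.83
position: [0.5611, 0.0621, 0.1229]
tcp_rot: [[-0.038, 0.999, -0.03], [0.765, 0.048, 0.642], [0.643, 0.001, -0.766]]
force: [0.8, -1.4, -1.7]
opening: 0.006
grasp_force: 0.3
[0.5611 0.0621 0.1229] tip chute mm [-128.03      0.1316    9.9257] force chute [-0.98   -0.6854 -2.0018]
```

View pics/c5.png

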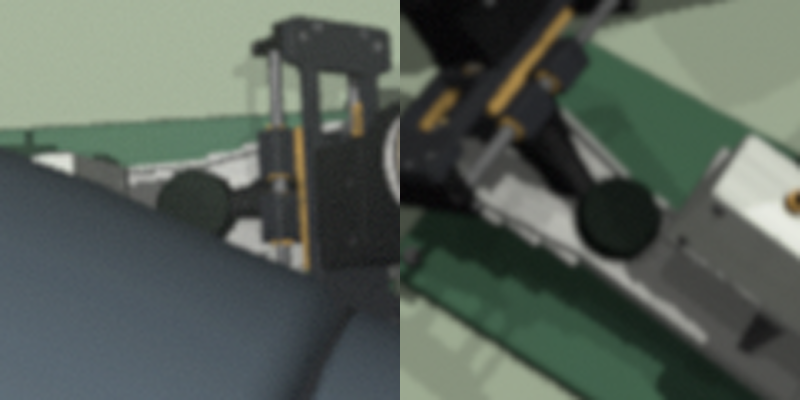

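The tips push squarely. The disc is centred ahead of them (top crop (195,203), scene crop (617,215)), flat and about to enter under the escapement. By the tip position it has about 72 mm to go.

```bash
python3 -m handwheel '[[-0.0001,0.003,-0.0007,0,0,0],[-0.0003,0.006,-0.0014,0,0,0],[-0.0004,0.009,-0.0021,0,0,0],[-0.0006,0.012,-0.0028,0,0,0],[-0.0007,0.015,-0.0035,0,0,0],[-0.0009,0.018,-0.0042,0,0,0],[-0.001,0.021,-0.0048,0,0,0],[-0.0012,0.024,-0.0055,0,0,0]]' -
python3 -m handwheel '[[-0.0001,0.003,-0.0007,0,0,0],[-0.0003,0.006,-0.0014,0,0,0],[-0.0004,0.009,-0.0021,0,0,0],[-0.0006,0.012,-0.0028,0,0,0],[-0.0007,0.015,-0.0035,0,0,0],[-0.0009,0.018,-0.0042,0,0,0],[-0.001,0.021,-0.0048,0,0,0],[-0.0012,0.024,-0.0055,0,0,0]]' -
python3 -m handwheel '[[-0.0001,0.0015,-0.0003,0,0,0],[-0.0001,0.003,-0.0007,0,0,0],[-0.0002,0.0045,-0.001,0,0,0],[-0.0003,0.006,-0.0014,0,0,0],[-0.0004,0.0075,-0.0017,0,0,0],[-0.0004,0.009,-0.0021,0,0,0],[-0.0005,0.01,-0.0023,0,0,0],[-0.0005,0.011,-0.0025,0,0,0]]' -
python3 look.py c6
```

```text
time_s: 18.6
position: [0.5599, 0.0861, 0.1174]
tcp_rot: [[-0.038, 0.999, -0.03], [0.765, 0.048, 0.642], [0.643, 0.001, -0.766]]
force: [0.1, -0.2, -0.1]
opening: 0.008
grasp_force: 0.3
time_s: 19.27
position: [0.5588, 0.1101, 0.1119]
tcp_rot: [[-0.038, 0.999, -0.03], [0.765, 0.048, 0.642], [0.643, 0.001, -0.766]]
force: [0.3, -1.6, -0.6]
opening: 0.001
grasp_force: 0.3
time_s: 19.93
position: [0.5582, 0.1209, 0.1095]
tcp_rot: [[-0.038, 0.999, -0.03], [0.765, 0.048, 0.642], [0.643, 0.001, -0.766]]
force: [-0.9, -0.5, -0.1]
opening: 0.005
grasp_force: 0.3
[0.5582 0.1209 0.1095] tip chute mm [-67.6534   0.137   10.0484] force chute [-0.4283  0.9331 -0.1648]
```

View pics/c6.png

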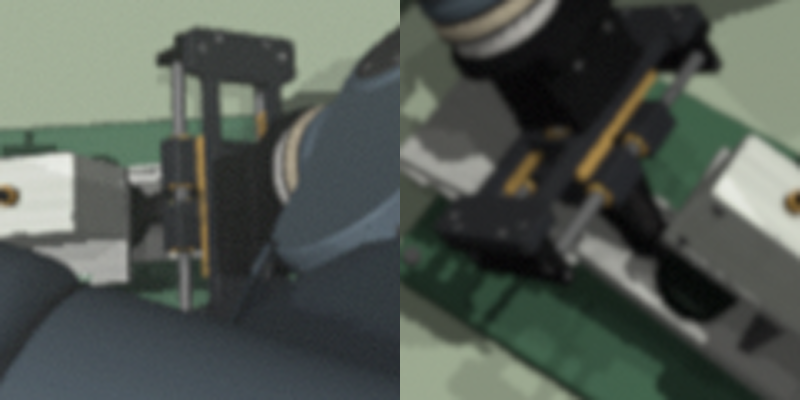

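The disc's rear is now under the block (scene crop (690,290)), and the gripper body is clear of the block. About 12 mm remain, so I'll go on slowly and watch the force.

```bash
python3 -m handwheel '[[0,0.001,-0.0002,0,0,0],[-0.0001,0.002,-0.0005,0,0,0],[-0.0001,0.003,-0.0007,0,0,0],[-0.0002,0.004,-0.0009,0,0,0],[-0.0002,0.005,-0.0012,0,0,0],[-0.0003,0.006,-0.0014,0,0,0],[-0.0003,0.007,-0.0016,0,0,0],[-0.0004,0.008,-0.0018,0,0,0]]' -
python3 -m handwheel '[[0,0.0003,-0.0001,0,0,0],[0,0.0006,-0.0001,0,0,0],[0,0.0009,-0.0002,0,0,0],[0,0.0012,-0.0003,0,0,0],[0,0.0015,-0.0003,0,0,0],[0,0.0018,-0.0004,0,0,0],[0,0.002,-0.0005,0,0,0],[0,0.002,-0.0005,0,0,0]]' -
```

```text
time_s: 20.7
position: [0.5579, 0.1289, 0.1077]
tcp_rot: [[-0.038, 0.999, -0.03], [0.765, 0.048, 0.642], [0.643, 0.001, -0.766]]
force: [-0.8, -0.2, -1.0]
opening: 0.004
grasp_force: 0.3
time_s: 21.37
position: [0.5579, 0.1308, 0.1072]
tcp_rot: [[-0.037, 0.999, -0.03], [0.765, 0.048, 0.642], [0.643, 0.001, -0.766]]
force: [0.2, 0.0, 0.4]
opening: 0.005
grasp_force: 0.2
```

```bash
python3 -m handwheel '[[0,0.0003,-0.0001,0,0,0],[0,0.0006,-0.0001,0,0,0],[0,0.0009,-0.0002,0,0,0],[0,0.0012,-0.0003,0,0,0],[0,0.0015,-0.0003,0,0,0],[0,0.0015,-0.0003,0,0,0],[0,0.0015,-0.0003,0,0,0],[0,0.0015,-0.0003,0,0,0]]' -
python3 -m handwheel '[[0,0.0002,-0.0001,0,0,0],[0,0.0004,-0.0001,0,0,0],[0,0.0006,-0.0001,0,0,0],[0,0.0008,-0.0002,0,0,0],[0,0.001,-0.0002,0,0,0],[0,0.001,-0.0002,0,0,0],[0,0.001,-0.0002,0,0,0],[0,0.001,-0.0002,0,0,0]]' -
```

```text
time_s: 22.03
position: [0.5578, 0.1323, 0.1069]
tcp_rot: [[-0.038, 0.999, -0.03], [0.765, 0.048, 0.642], [0.643, 0.001, -0.766]]
force: [-0.1, -0.1, -0.8]
opening: 0.006
grasp_force: 0.2
time_s: 22.7
position: [0.5579, 0.1333, 0.1067]
tcp_rot: [[-0.038, 0.999, -0.03], [0.765, 0.048, 0.642], [0.643, 0.001, -0.766]]
force: [-0.3, -0.2, -0.1]
opening: 0.002
grasp_force: 0.2
```

```bash
python3 -m handwheel '[[0,0.0002,-0.0001,0,0,0],[0,0.0004,-0.0001,0,0,0],[0,0.0006,-0.0001,0,0,0],[0,0.0008,-0.0002,0,0,0],[0,0.001,-0.0002,0,0,0],[0,0.001,-0.0002,0,0,0],[0,0.001,-0.0002,0,0,0],[0,0.001,-0.0002,0,0,0]]' -
python3 -m handwheel '[[0,0.0002,-0.0001,0,0,0],[0,0.0004,-0.0001,0,0,0],[0,0.0006,-0.0001,0,0,0],[0,0.0008,-0.0002,0,0,0],[0,0.001,-0.0002,0,0,0],[0,0.001,-0.0002,0,0,0],[0,0.001,-0.0002,0,0,0],[0,0.001,-0.0002,0,0,0]]' -
```

```text
time_s: 23.37
position: [0.5579, 0.1343, 0.1065]
tcp_rot: [[-0.038, 0.999, -0.03], [0.765, 0.048, 0.642], [0.643, 0.001, -0.766]]
force: [0.6, -0.7, -0.0]
opening: 0.007
grasp_force: 0.2
time_s: 24.03
position: [0.5579, 0.1353, 0.1063]
tcp_rot: [[-0.038, 0.999, -0.03], [0.765, 0.048, 0.642], [0.643, 0.001, -0.766]]
force: [0.2, 0.2, 0.0]
opening: 0.006
grasp_force: 0.2
```

```bash
python3 -m handwheel '[[0,0.0002,-0.0001,0,0,0],[0,0.0004,-0.0001,0,0,0],[0,0.0006,-0.0001,0,0,0],[0,0.0008,-0.0002,0,0,0],[0,0.001,-0.0002,0,0,0],[0,0.001,-0.0002,0,0,0],[0,0.001,-0.0002,0,0,0],[0,0.001,-0.0002,0,0,0]]' -
python3 -m handwheel '[[0,0.0002,-0.0001,0,0,0],[0,0.0004,-0.0001,0,0,0],[0,0.0006,-0.0001,0,0,0],[0,0.0008,-0.0002,0,0,0],[0,0.001,-0.0002,0,0,0],[0,0.001,-0.0002,0,0,0],[0,0.001,-0.0002,0,0,0],[0,0.001,-0.0002,0,0,0]]' -
python3 look.py c7
```

```text
time_s: 24.7
position: [0.5579, 0.1362, 0.1061]
tcp_rot: [[-0.038, 0.999, -0.03], [0.765, 0.048, 0.642], [0.643, 0.001, -0.766]]
force: [0.3, -1.2, -0.3]
opening: 0.011
grasp_force: 0.6
time_s: 25.37
position: [0.5582, 0.1366, 0.1059]
tcp_rot: [[-0.038, 0.999, -0.029], [0.766, 0.048, 0.641], [0.642, 0.002, -0.767]]
force: [0.3, -5.0, 2.0]
opening: -0.0
grasp_force: 2.6
[0.5582 0.1366 0.1059] tip chute mm [-51.5024  -0.6551  10.1034] force chute [-5.386  -0.0772  0.8582]
```

View pics/c7.png

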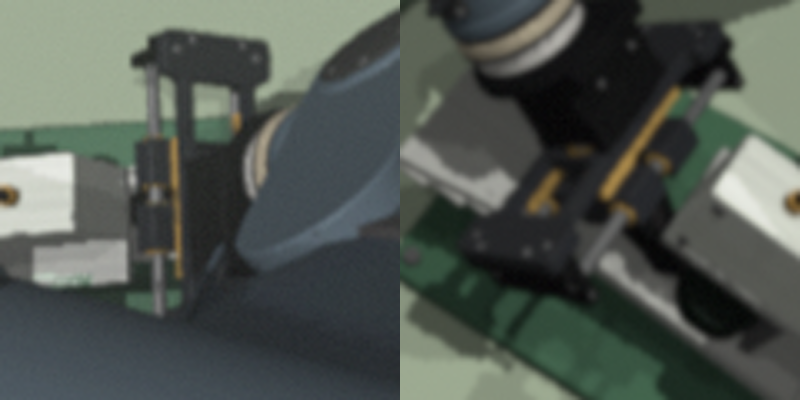

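The force rises to 5.4 N straight back along the chute and is felt at the fingertips, as expected when the disc meets the stop. In the scene picture the disc is under the block at crop (715,305), and a gap remains between the gripper body and the block. I'll press 1 mm more to confirm, then back out uphill.

```bash
python3 -m handwheel '[[0,0.0002,-0.0001,0,0,0],[0,0.0004,-0.0001,0,0,0],[0,0.0006,-0.0001,0,0,0],[0,0.0008,-0.0002,0,0,0],[0,0.0008,-0.0002,0,0,0],[0,0.0008,-0.0002,0,0,0],[0,0.0008,-0.0002,0,0,0],[0,0.0008,-0.0002,0,0,0]]' -
python3 -m handwheel '[[0,-0.0005,0.0001,0,0,0],[0,-0.001,0.0002,0,0,0],[0,-0.002,0.0005,0,0,0],[0.0002,-0.005,0.0012,0,0,0],[0.0005,-0.01,0.0023,0,0,0],[0.0008,-0.016,0.0036,0,0,0],[0.0012,-0.024,0.0056,0,0,0],[0.0016,-0.034,0.0078,0,0,0]]' -
python3 -m handwheel '[[0.0007,-0.015,0.0035,0,0,0],[0.0015,-0.03,0.007,0,0,0],[0.0025,-0.05,0.012,0,0,0],[0.0035,-0.075,0.02,0,0,0],[0.005,-0.105,0.035,0,0,0],[0.005,-0.135,0.055,0,0,0],[0.005,-0.165,0.075,0,0,0],[0.005,-0.195,0.09,0,0,0]]' -
python3 -m handwheel '[[0,-0.03,0.02,0,0,0],[-0.01,-0.06,0.04,0,0,0],[-0.03,-0.08,0.06,0,0,0],[-0.05,-0.09,0.08,0,0,0],[-0.07,-0.1,0.1,0,0,0],[-0.09,-0.1,0.11,0,0,0],[-0.1,-0.1,0.11,0,0,0],[-0.1,-0.1,0.11,0,0,0]]' -
python3 - <<'E'
from h import *
for i,(cn,X,h) in enumerate((("scene",[.557,.17,.08],40),("top",[.557,.15,.08],60))):
    im,D=cams.capture(cn); 
    q=proj(cn,X)[0].astype(int); j=cv2.resize(im[q[1]-h:q[1]+h,q[0]-h:q[0]+h],(400,400),interpolation=2)
    j=cv2.convertScaleAbs(j,alpha=2.0)
    if i==0:
        d=np.array([-.049,.9988,0]);z=np.array([0,0,1]);c,k=np.cos(np.radians(13)),np.sin(np.radians(13));C=np.c_[c*d-k*z,[-.9988,-.049,0],c*z+k*d]
        t=np.linspace(0,6.2832,40)
        for zz in(0,.022):
            W=np.c_[-.025+.025*np.cos(t),.025*np.sin(t),0*t+zz]@C.T+[.5545,.2005,.0653]
            P=((proj(cn,W)-q+h)*400/(2*h)).astype(np.int32); cv2.polylines(j,[P],True,(0,255,255),1)
    o=j if i==0 else np.hstack([o,j])
    for r in models.tip_of("blank_center",cn): print(cn,round(r["conf"],2),r["position"],atd(cn,r["position"],D))
cv2.imwrite("pics/c8.png",o)
E
```

```text
time_s: 26.13
position: [0.5585, 0.1369, 0.1058]
tcp_rot: [[-0.038, 0.999, -0.029], [0.766, 0.048, 0.641], [0.641, 0.003, -0.767]]
force: [-0.9, -7.0, 2.7]
opening: 0.004
grasp_force: 3.9
time_s: 26.8
position: [0.5592, 0.1038, 0.1137]
tcp_rot: [[-0.038, 0.999, -0.031], [0.765, 0.049, 0.642], [0.643, 0.001, -0.766]]
force: [0.1, 0.2, 0.3]
opening: 0.003
grasp_force: 0.0
time_s: 27.47
position: [0.5644, -0.0942, 0.2054]
tcp_rot: [[-0.037, 0.999, -0.028], [0.766, 0.047, 0.641], [0.642, 0.002, -0.767]]
force: [0.9, -0.3, -0.2]
opening: 0.004
grasp_force: 0.0
time_s: 28.13
position: [0.4626, -0.192, 0.3141]
tcp_rot: [[-0.035, 0.999, -0.029], [0.766, 0.045, 0.642], [0.642, 0.0, -0.766]]
force: [-0.4, 0.2, -0.1]
opening: 0.002
grasp_force: 0.0
scene 0.92 [164.0, 226.5] [ 0.73562513 -0.17722786  0.02083376]
scene 0.89 [350.9, 251.9] [0.56568449 0.18946893 0.09119133]
scene 0.61 [195.0, 234.9] [ 0.70793172 -0.10702816  0.02216883]
top 0.69 [313.9, 141.1] [ 0.72301864 -0.20067818  0.02275101]
top 0.54 [275.9, 147.7] [ 0.70682872 -0.10724286  0.02226014]
```

View pics/c8.png

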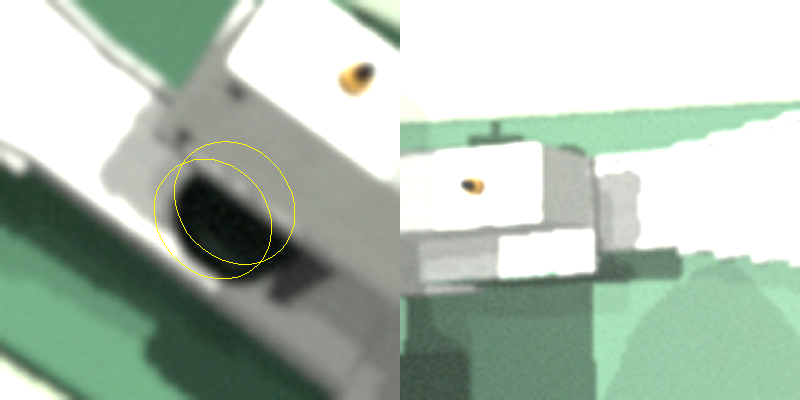

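The picture shows the disc flat in the chute under the block at crop (225,235), its downhill side against the dark stop blade at about (300,270). It sits about 4 mm beyond my estimated outline, which agrees with where the tip met contact. The 7 N stall against roughly 1 N of sliding friction confirms it is on the stop. The arm is clear, so I'm handing in.

```bash
python3 -c "
from rig import bot
print(bot.hand_in())"
```

```text
the job is handed in; nothing more can be done
None
```

The black jade disc lies flat in the chute under the escapement, resting against the lowered stop (last push stalled there at about 7 N); the arm touched no other piece and was clear when I handed the job in at about 28 s, with no verdict returned.

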